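# Click the lamp box's filter wheel on by one and switch the lamp on

## Task

With a fingertip only, roll the knurled wheel of the lamp control box one click away from the robot, so that the green bar replaces the blue one at the top between the white marks; do not roll it on to the orange bar. Then switch the lamp on by pressing down the raised far end of the black rocker beside it, and take the hand away. Leave the things standing around the box where they are and lift nothing.

Things in the scene. Friction and masses are not known exactly. Their poses are not given: they have to be found in the camera images.
- lamp_box: lamp control box, grey case, white lid, fixed: 110 mm (its x) by 170 mm (its y), lid 50 mm above the worktop. Origin under its centre; x points from its slotted front (facing the robot at yaw 0) to its back, y to its left, z up. Its place and yaw vary. A dark knurled wheel sticks out of the lid 40 mm left (+y) of the centre; a black rocker switch lies 42 mm right (-y).
- wheel_top (a point): topmost point of the knurled wheel, untouched, 66 mm above the worktop (moves with the box only; axes as the box's). Wheel 64 mm in diameter, 26 mm wide, turning about the box's y axis; its rim stands 16 mm out of the lid and 8 mm above the round black cheeks beside it, which carry white index marks. The space above is free; the rim is rubbery, friction at least about 0.5.
- filter_wheel (a joint): angle of the knurled wheel, rad; grows as the top of the rim moves along the box's +x (away from the robot). Click detents (at most about 2 N at the rim) at 0 (blue bar on top, the start), 0.628 (green) and 1.257 (orange); 0.628 rad is 20 mm of rim travel. Let go past the midpoint 0.314 it snaps into the next detent. Stops at -0.15 and 1.41.
- rocker (a joint): angle of the rocker switch, rad: 0 is off (its far end raised), 0.36 is on (its near end raised, its far end down). It snaps over when pressed past the middle and then stays.
- rocker_on_end (a point): point on the rocker's upper face, on its centre line, 20 mm from its pivot towards the far (+x, raised) end; moves with it. Black paddle 56 mm long (box x), 30 mm wide, pivot 54 mm above the worktop. When off this point is about 64 mm above the worktop; it goes down about 7 mm to on and takes about 3 N here. A white line marks this half, a white ring the other.
- stain_red: bystander: dropper bottle with red label, 32 mm across, 88 mm tall, behind the box; origin under its centre
- cover_box_0: bystander: small box of cover glasses, white with blue lid, 35 x 29 x 18 mm, behind the box; origin under its centre
- marker_black: bystander: felt marker with black cap, 135 mm long, 11 mm thick, lying to the left of the box, along the box's x; origin under its centre
- iodine: bystander: brown dropper bottle, 32 mm across, 88 mm tall, at the left of the worktop; origin under its centre
- stain_green: bystander: dropper bottle with green label, 32 mm across, 88 mm tall, at the left of the worktop; origin under its centre
- carrier (a joint): sinking of the sprung wheel axle, m: 0 untouched, 0.006 fully down. Pressed from above, the wheel yields from about 3 N and sinks 6 mm at about 9 N, then stops hard. A fingertip pressing it 3 to 6 mm down and moving along the box's +x axis takes the rim along by friction.

How it is judged:
By the outcome, as a careful person would: the job done as asked, in the order asked, and still so for the second after the job is handed in, with the robot touching nothing.
It also fails if it takes over 38 s, if anything falls off the work surface, if the arm or the gripper's body presses on something with over 40 N, if the wrist force passes 120 N, or if a joint passes its speed limit or range.

## Robot

A 6-joint arm with a two-finger parallel gripper is mounted at the origin on a cart in front of the work surface, level with it; the furniture and walls round the work are solid. World frame = base frame: x ahead of the robot, y to its left, z up, the work surface at z = 0. Lengths are in m, angles in rad, forces in N, time in s.
With the tool pointing down it reaches from about 0.375 to 0.9 m from the base axis. Payload 3.1 kg.
Tool frame: the origin (TCP) lies between the finger pads; the fingertips stand 8 mm ahead of it and the grasp point (between the pads) lies 11 mm behind it; z points along the fingers, x is the direction in which the jaws open and shut, and the axes are right-handed (so a half turn about z gives the same grasp; the last joint's range is limited). The gripper opens to 85 mm and grips with 20 to 120 N. Pads are 22 mm wide; open, the fingers measure 114 mm over their backs; the gripper's body (76 mm by 85 mm) begins 54 mm behind the grasp point. The pads swing forward as they close: fully open they stand 13 mm farther back than shut.
Start: joints at [0.956, 0.527, 1.433, -0, 1.181, -0.178], TCP at [0.264, 0.566, 0.239] pointing down, gripper open.
Joint ranges: [-3.08, 3.08], [-0.75, 2.2], [0.22, 2.44], [-1.43, 4.57], [0, 2.65], [-2.85, 2.85]. Speed limits (rad/s): [2.79, 2.79, 3.14, 3.14, 3.14, 3.14].

## Interface

Orientations are given as a unit quaternion [x, y, z, w].
In Python, from rig import telemetry, get_image, camera_info, order, regions_of, place_of gives the robot as it stands.
- The arm moves only by the shell command python3 -m jog 'ROWS'. ROWS is JSON, one flat list of numbers, 5 for each row, row after row: the shift along the tool's x, y, z normalised to -1 to 1, where 1 is 750 mm, then the turn about the tool's z normalised to -1 to 1, where 1 is 60 degrees, then the opening, from -1 (shut) to 1 (fully open), so that 0 is half open. In form: [dx, dy, dz, roll, hand, dx, dy, dz, roll, hand, ...]. A call has 1 to 12 rows; each row is the pose to reach, as a shift and turn from the pose commanded when the call began, along the tool's axes at that moment; what a row does not reach only later rows make up. A row lasts 1/12 s, in which the tool goes at most 41.7 mm and 7.16 degrees, less where a joint would pass 70% of its speed; a pose out of reach is approached as far as the arm can. A call with a number of a shift or a turn outside -1 to 1 is refused whole. A call with a gripper value outside its range is refused whole. The fingers move at their own pace and stop on an object; the grip force is fixed at half the most. Time passes only in rows, so rows that repeat a pose let the fingers close. It gives the time, the measured TCP pose, the force and the opening at its end, in the units of the state.
- telemetry.state(): the state, without advancing time (a new reading comes with each control period).
- get_image(name): name is "side" or "top" or "wrist"; returns the picture (384x512x3 uint8, blue, green, red); there is no depth.
- camera_info(name): a dict with "vfov" (degrees; the focal length in pixels is half the picture's height over the tangent of half this angle, whatever the lens; pixels are square), "cx", "cy" (the principal point, pixels), "distortion" ([k1, k2, p1, p2, k3] as OpenCV has them; the pictures are not rectified), "T" (4x4, takes a point from camera to world coordinates); the wrist camera has in their place "T_tool_cam" (4x4, takes a point from camera to tool coordinates, whose origin is the TCP and whose axes are the tool frame's). Camera axes: x right, y down, z forward; pixel columns grow to the right and rows downward; lengths in m; the calibration is good to about 2 mm. A picture is of the moment at which its call begins: read the wrist's pose just before it. camera_info takes no time and is no camera call.
- order.job_done(): hands the job in, once; it reports no verdict.
Trained networks look in the newest picture that a camera, given by its name, has taken for a name from the list of things; names that differ only in an ending like _2 or _b are one class to them, and where a whole thing is asked for, a point or a joint stands for the part that bears it (a point fixed in the world has none). Each returns a list of dicts, best first, with "conf" (0 to 1); they miss things now and then, are a little off and sometimes report something else, mostly with a low value. They report only what shows in the picture. A call takes as long as a camera call.
- regions_of(thing, camera): "pixels" (384x512 bool, what is visible of it) and "box" ([left, top, width, height] in pixels, round what is visible of it).
- place_of(thing, camera): "point" ([row, column] in pixels: a listed point, or the origin of a listed thing).
The state is a dict: "t": time; "joint_pos": joint angles; "joint_velocities": joint speeds; "joint_torque": joint torques, N m; "tcp_pos": TCP position; "tcp_rot": TCP orientation; "contact_force": force on the tool from outside, world axes, zero at the start; "moment": the same for the moment, N m; "opening": finger opening in m.
Only numpy, scipy, OpenCV 4.12 (cv2) and the standard library are available. Lean on these libraries where they do the work, as an engineer would, in place of code of your own. Each camera call takes 0.05 s, during which the arm holds its last target. There are 200 camera calls.

## Working session

There is one attempt and no reset: what is moved stays moved. The work goes in short steps, Python scripts to look and compute and a shell command to move; the robot and the scene stay as the last step left them, time stands still between calls to the robot, and variables do not carry over. Pictures are saved under pics/ and viewed, about 8 in all and at most 12, crops included, and the job is handed in when it is done.

```bash
ls; mkdir -p pics
python3 - <<'E'
from rig import telemetry, get_image, camera_info, regions_of, place_of
import cv2, numpy as np
print(telemetry.state())
a=get_image("top");b=get_image("side")
cv2.imwrite("pics/a.png",np.vstack([a,b])[:, :] if 0 else cv2.resize(np.hstack([a,b]),(800,300)))
cv2.imwrite("pics/top.png",a)
for c in("top","side"):
  print(c,camera_info(c))
  for n in("lamp_box","wheel_top","rocker_on_end","stain_red","cover_box_0","marker_black","iodine","stain_green"):
    print(n,[(np.round(d["point"],1),round(d["conf"],2)) for d in place_of(n,c)][:2])
E
```

```text
pics
{'t': 0.0, 'joint_pos': array([ 9.55497461e-01,  5.28469605e-01,  1.43390916e+00,  2.49693373e-05,
        1.18138968e+00, -1.78482253e-01]), 'joint_velocities': array([ 3.99643914e-04, -1.55078277e-03, -4.13602590e-05,  1.01684481e-03,
        6.64537136e-04, -1.03524382e-03]), 'joint_torque': array([-6.62989114e-04, -4.42348981e+01, -1.78022879e+01, -1.74162797e-04,
        8.61788169e-03,  4.54064136e-06]), 'tcp_pos': array([0.26395801, 0.56575461, 0.2383293 ]), 'tcp_rot': array([ 8.43523581e-01,  5.37091039e-01, -1.01119209e-03,  4.01417983e-04]), 'contact_force': array([ 0.31003174, -0.26322508,  0.3829276 ]), 'moment': array([-0.01230867, -0.03028694, -0.01188836]), 'opening': 0.08503232862877455}
top {'vfov': 51.14135498184771, 'cx': 256.51278542426235, 'cy': 183.78064364066867, 'distortion': array([-0.04418121,  0.        ,  0.        ,  0.        ,  0.        ]), 'T': array([[ 0.00981836, -0.99963565,  0.02514279,  0.52826969],
       [-0.99972082, -0.00927258,  0.02173256,  0.32033465],
       [-0.02149151, -0.02534915, -0.99944762,  0.91096175],
       [ 0.        ,  
[... 576 characters left out ...]
array([-0.01635327,  0.        ,  0.        ,  0.        ,  0.        ]), 'T': array([[ 0.88426994, -0.2883167 ,  0.36734201,  0.24308715],
       [-0.46697099, -0.5496305 ,  0.69270802, -0.26039876],
       [ 0.00218308, -0.78407895, -0.62065727,  0.63047882],
       [ 0.        ,  0.        ,  0.        ,  1.        ]])}
lamp_box [(array([280.2, 274.5]), 0.65)]
wheel_top [(array([243.4, 255.5]), 0.62)]
rocker_on_end [(array([258.9, 308.9]), 0.88)]
stain_red [(array([233.3, 295.1]), 0.88)]
cover_box_0 [(array([254.6, 340.5]), 0.91)]
marker_black []
iodine [(array([190.7, 205.8]), 0.75), (array([257.3, 309.4]), 0.54)]
stain_green [(array([173.1, 226. ]), 0.87), (array([231.3, 295.1]), 0.31)]
```

View pics/a.png

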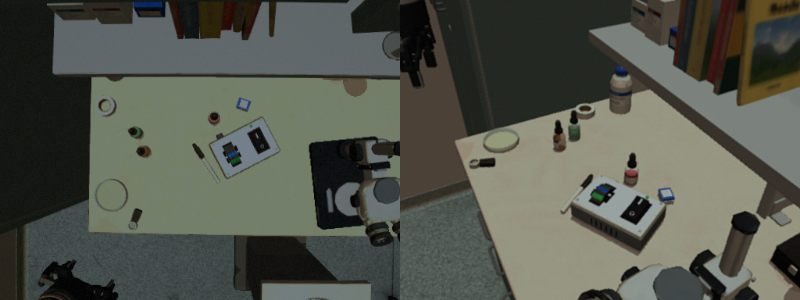

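The top view shows the box at about (312,190) px, yawed by some 30°. The marker lies to its left, and the red bottle and the blue/white cover box stand behind it. The arm is clear of it all.

```bash
cat > h.py <<'E'
import cv2, numpy as np
from rig import telemetry, get_image, camera_info, regions_of, place_of
from scipy.spatial.transform import Rotation as R
def cam(n,T=None):
    c=camera_info(n); f=192/np.tan(np.radians(c["vfov"])/2)
    K=np.array([[f,0,c["cx"]],[0,f,c["cy"]],[0,0,1]])
    if T is None and n=="wrist":
        s=telemetry.state(); T=np.eye(4); T[:3,:3]=R.from_quat(s["tcp_rot"]).as_matrix(); T[:3,3]=s["tcp_pos"]; T=T@c["T_tool_cam"]
    return K,np.array(c["distortion"]),(T if T is not None else c["T"])
def at_z(c,rc,z):
    K,d,T=c; u=cv2.undistortPoints(np.array([[[rc[1],rc[0]]]],float),K,d)[0,0]
    r=T[:3,:3]@[u[0],u[1],1]; return T[:3,3]+r*(z-T[2,3])/r[2]
def proj(c,P):
    K,d,T=c; Ti=np.linalg.inv(T)
    return cv2.projectPoints(np.atleast_2d(P).astype(float),cv2.Rodrigues(Ti[:3,:3])[0],Ti[:3,3],K,d)[0][:,0]
E
python3 - <<'E'
from h import *
t=cam("top");s=cam("side")
for n,z,a,b in(("box",0,(192.4,308.1),(280.2,274.5)),("wheel",.066,(197,296.6),(243.4,255.5)),("rock",.064,(173.4,326.7),(258.9,308.9)),("red",0,(151.3,274.5),(233.3,295.1)),("cover",0,(130.7,308.5),(254.6,340.5)),("marker",0.005,(207,263.7),None)):
    print(n,at_z(t,a,z).round(4),at_z(s,b,z).round(4) if b else"")
a=get_image("top")
# lid fit
d=regions_of("lamp_box","top")[0]; m=d["pixels"].astype(np.uint8)
print(d["conf"],d["box"],cv2.minAreaRect(cv2.findNonZero(m)))
d=regions_of("lamp_box","side"); print([(x["conf"],x["box"]) for x in d])
cv2.imwrite("pics/b.png",cv2.resize(a[110:250,240:380],(600,600),interpolation=cv2.INTER_CUBIC))
E
```

```text
box [0.5327 0.223  0.    ] [0.5342 0.2204 0.    ]
wheel [0.5225 0.2542 0.066 ] [0.5152 0.2528 0.066 ]
rock [0.5728 0.191  0.064 ] [0.5742 0.1849 0.064 ]
red [0.6255 0.2999 0.    ] [0.6244 0.3024 0.    ]
cover [0.6731 0.223  0.    ] [0.6667 0.2181 0.    ]
marker [0.4988 0.3233 0.005 ] 
0.57 [263.4, 152.6, 93.3, 77.7] ((311.9000244140625, 186.30001831054688), (55.90169906616211, 80.05123138427734), 63.43495178222656)
[(0.93, [216.7, 223.7, 123.5, 95.6])]
```

View pics/b.png

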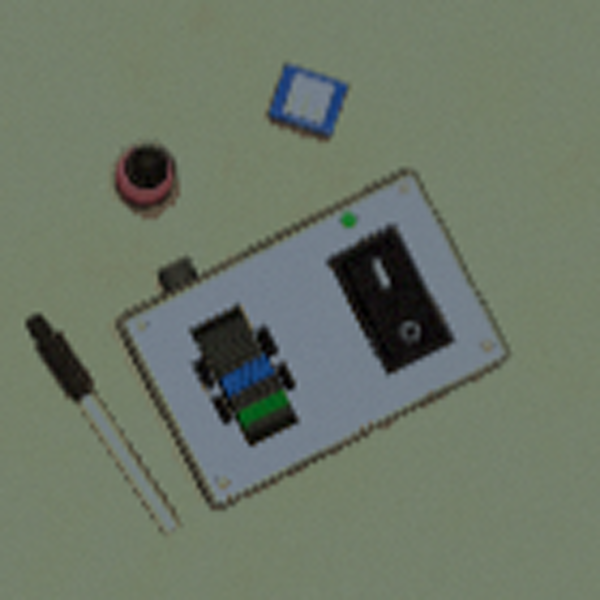

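Run:
```python
from h import *
t=cam("top")
g=lambda x,y,z:at_z(t,(110+y/4.2857-.5,240+x/4.2857-.5),z)[:2]
c=np.array([g(412,170,.05),g(508,352,.05),g(215,508,.05),g(118,320,.05)])
print(c.round(4),c.mean(0).round(4),[np.linalg.norm(c[i]-c[(i+1)%4]).round(4) for i in range(4)])
ex=(c[0]-c[1])+(c[3]-c[2]); ey=(c[3]-c[0])+(c[2]-c[1])
print(np.degrees([np.arctan2(ex[1],ex[0]),np.arctan2(-ey[0],ey[1])]))
yaw=np.arctan2(-ey[0],ey[1]); o=c.mean(0); X=np.array([np.cos(yaw),np.sin(yaw)]);Y=np.array([-X[1],X[0]])
wt=o+.04*Y; rk=o-.042*Y+.02*X
print("wheel",wt,"rock",rk)
s=telemetry.state(); M=R.from_quat(s["tcp_rot"]).as_matrix()
print(M.round(3)); print("to wheel hover z.12:",(M.T@(np.r_[wt-.006*X,.12]-s["tcp_pos"])/.75).round(4))
print("roll",(np.degrees(np.arctan2(M[1,0],M[0,0])-yaw)/60))
```

```text
[[0.6258 0.1699]
 [0.5351 0.1216]
 [0.4559 0.2672]
 [0.5493 0.3165]] [0.5415 0.2188] [np.float64(0.1028), np.float64(0.1658), np.float64(0.1056), np.float64(0.1653)]
[27.92831969 28.05793816]
wheel [0.52273219 0.2540833 ] rock [0.5789515  0.19112784]
[[ 0.423  0.906  0.   ]
 [ 0.906 -0.423  0.   ]
 [ 0.     0.    -1.   ]]
to wheel hover z.12: [-0.2379  0.4834  0.1591]
roll 0.615261886447613
```

```bash
python3 -m jog '[-0.238,0.483,0.118,0.615,-1,-0.238,0.483,0.118,0.615,-1,-0.238,0.483,0.118,0.615,-1,-0.238,0.483,0.118,0.615,-1,-0.238,0.483,0.118,0.615,-1,-0.238,0.483,0.118,0.615,-1,-0.238,0.483,0.118,0.615,-1,-0.238,0.483,0.118,0.615,-1,-0.238,0.483,0.118,0.615,-1,-0.238,0.483,0.118,0.615,-1,-0.238,0.483,0.118,0.615,-1,-0.238,0.483,0.118,0.615,-1]'
python3 -m jog '[0,0,0,0,-1,0,0,0,0,-1,0,0,0,0,-1,0,0,0,0,-1]'
cat > look.py <<'E'
from h import *
import sys
s=telemetry.state();print(s["t"],s["tcp_pos"].round(4),s["contact_force"].round(2),s["opening"])
M=R.from_quat(s["tcp_rot"]).as_matrix();print("tool x yaw",np.degrees(np.arctan2(M[1,0],M[0,0])),M[2].round(4))
c=cam("wrist");a=get_image("wrist");cv2.imwrite(sys.argv[1],a)
for n,z in(("wheel_top",.066),("rocker_on_end",.064),("lamp_box",0)):
  print(n,[(np.round(d["point"],1),round(d["conf"],2),at_z(c,d["point"],z).round(4)) for d in place_of(n,"wrist")][:2])
E
python3 look.py pics/c.png
```

```text
t: 2.05
tcp_pos: [0.5184, 0.2494, 0.1503]
tcp_rot: [0.971, 0.24, -0.0, -0.0]
contact_force: [-0.2, 0.7, -0.1]
opening: 0.0002
t: 2.38
tcp_pos: [0.5163, 0.2526, 0.1512]
tcp_rot: [0.97, 0.244, 0.0, -0.0]
contact_force: [-0.7, -0.1, -0.2]
opening: 0.0
2.3833 [0.5163 0.2526 0.1512] [-0.69 -0.13 -0.19] 1.966214166780606e-05
tool x yaw 28.208923125927264 [ 4.e-04 -0.e+00 -1.e+00]
wheel_top [(array([201.3, 256.5]), 0.62, array([0.5205, 0.2544, 0.066 ]))]
rocker_on_end []
lamp_box [(array([214.5, 253.6]), 0.65, array([0.5362, 0.2218, 0.    ]))]
```

View pics/c.png

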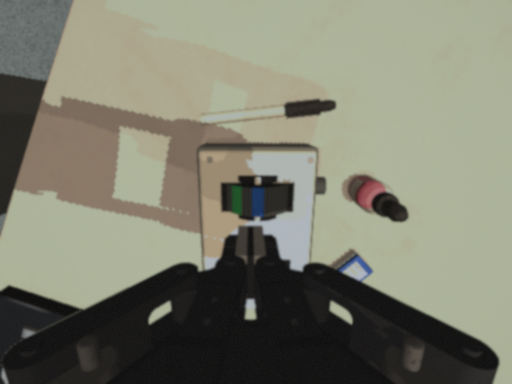

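The wrist view agrees with the top view: the wheel is at about (199,257) px with blue on top. I'll go down to 4 mm above the rim, 10 mm to the near side.

```bash
python3 -m jog '[-0.006,0.0015,0.03,0,-1,-0.006,0.0015,0.07,0,-1,-0.006,0.0015,0.09,0,-1,-0.006,0.0015,0.0976,0,-1,-0.006,0.0015,0.0976,0,-1,-0.006,0.0015,0.0976,0,-1,-0.006,0.0015,0.0976,0,-1]'; python3 -c "
from h import *
print(telemetry.state()['tcp_pos'],telemetry.state()['contact_force'])"
```

```text
t: 3.17
tcp_pos: [0.5146, 0.2486, 0.0787]
tcp_rot: [0.97, 0.243, 0.001, -0.0]
contact_force: [-0.2, -0.3, -0.2]
opening: 0.0
[0.51463949 0.24855761 0.07872358] [-0.18557548 -0.34577898 -0.24166503]
```

```bash
python3 -m jog '[0,0,0.004,0,-1,0,0,0.005,0,-1,0,0,0.005,0,-1]'; python3 -m jog '[0,0,0.002,0,-1,0,0,0.002,0,-1]';python3 -m jog '[0,0,0.002,0,-1,0,0,0.002,0,-1]';python3 -m jog '[0,0,0.002,0,-1,0,0,0.002,0,-1]'
```

```text
t: 3.42
tcp_pos: [0.5138, 0.2483, 0.0743]
tcp_rot: [0.97, 0.243, 0.0, -0.0]
contact_force: [-0.8, 0.3, -0.6]
opening: -0.0003
t: 3.58
tcp_pos: [0.5139, 0.2483, 0.0728]
tcp_rot: [0.97, 0.243, 0.0, 0.0]
contact_force: [-0.7, -0.1, 4.1]
opening: -0.0001
t: 3.75
tcp_pos: [0.5139, 0.2483, 0.0713]
tcp_rot: [0.97, 0.243, 0.0, -0.0]
contact_force: [-0.9, -0.5, 5.6]
opening: 0.0002
t: 3.92
tcp_pos: [0.514, 0.2483, 0.0698]
tcp_rot: [0.97, 0.243, 0.0, 0.0]
contact_force: [-1.5, -0.2, 7.8]
opening: -0.0003
```

```bash
python3 -m jog '[0.003,0,0,0,-1,0.006,0,0,0,-1,0.009,0,0,0,-1,0.012,0,0,0,-1,0.012,0,0,0,-1]'; python3 -m jog '[0.003,0,0,0,-1,0.006,0,0,0,-1,0.009,0,0,0,-1,0.012,0,0,0,-1,0.014,0,0,0,-1,0.014,0,0,0,-1,0.014,0,0,0,-1]'; python3 -m jog '[0,0,-0.01,0,-1,0,0,-0.03,0,-1,-0.01,0,-0.08,0,-1,-0.02,0,-0.105,0,-1,-0.02,0,-0.105,0,-1,-0.02,0,-0.105,0,-1]'; python3 look.py pics/d.png
```

```text
t: 4.33
tcp_pos: [0.5225, 0.2528, 0.0702]
tcp_rot: [0.97, 0.242, 0.001, -0.0]
contact_force: [-1.0, 0.5, 6.8]
opening: 0.0003
t: 4.92
tcp_pos: [0.5324, 0.258, 0.0704]
tcp_rot: [0.97, 0.242, 0.002, -0.0]
contact_force: [0.3, 0.8, 5.6]
opening: 0.0002
t: 5.42
tcp_pos: [0.5178, 0.2503, 0.1492]
tcp_rot: [0.97, 0.243, 0.001, 0.0]
contact_force: [-0.2, 0.1, -0.9]
opening: -0.0
5.4167 [0.5178 0.2503 0.1492] [-0.16  0.09 -0.9 ] -5.104494204604482e-06
tool x yaw 28.0703427183952 [ 1.9e-03  5.0e-04 -1.0e+00]
wheel_top [(array([200.5, 255.6]), 0.56, array([0.5208, 0.253 , 0.066 ]))]
rocker_on_end []
lamp_box [(array([215.5, 259. ]), 0.67, array([0.5434, 0.2219, 0.    ]))]
```

View pics/d.png

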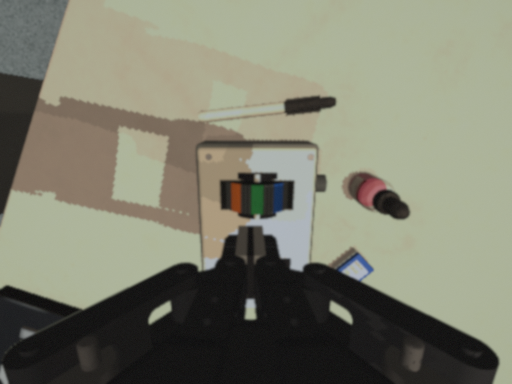

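Green is now on top, at about (200,258) px between the marks, with blue behind it and orange in front. Next is the rocker.

```bash
python3 -m jog '[0.0373,0.1075,0,0,-1,0.0373,0.1075,0,0,-1,0.0373,0.1075,0,0,-1,0.0373,0.1075,0.04,0,-1,0.0373,0.1075,0.08,0,-1,0.0373,0.1075,0.087,0,-1,0.0373,0.1075,0.087,0,-1,0.0373,0.1075,0.087,0,-1,0.0373,0.1075,0.087,0,-1]'
python3 - <<'E'
from h import *
t=cam("top");a=get_image("top");b=get_image("side")
cv2.imwrite("pics/e.png",np.hstack([cv2.resize(x,(400,400),interpolation=cv2.INTER_CUBIC) for x in(a[130:250,260:380],b[200:320,220:340])]))
print(telemetry.state()['tcp_pos'])
E
```

```text
t: 6.37
tcp_pos: [0.5812, 0.1928, 0.084]
tcp_rot: [0.97, 0.243, 0.001, 0.0]
contact_force: [0.7, 0.4, 0.6]
opening: 0.0005
[0.58132848 0.19278016 0.08447188]
```

View pics/e.png

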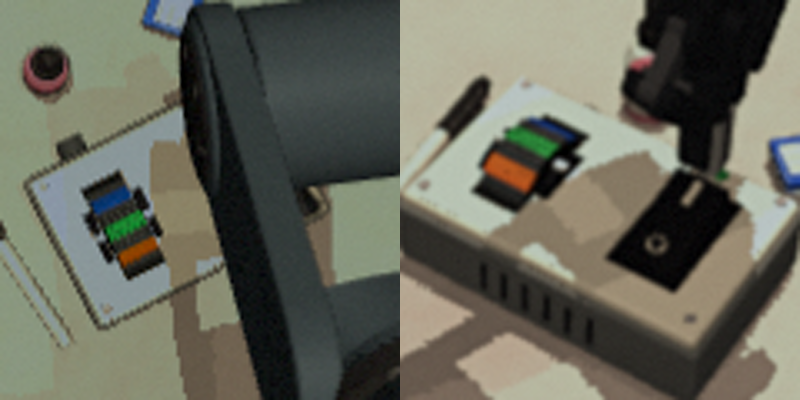

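The tip is above the raised far end of the rocker, next to the white line. Pressing down in steps now.

```bash
python3 -m jog '[0,0,0.005,0,-1,0,0,0.01,0,-1,0,0,0.013,0,-1,0,0,0.013,0,-1]'; python3 -m jog '[0,0,0.003,0,-1,0,0,0.003,0,-1]';python3 -m jog '[0,0,0.003,0,-1,0,0,0.003,0,-1]';python3 -m jog '[0,0,0.003,0,-1,0,0,0.003,0,-1]'
```

```text
t: 6.8
tcp_pos: [0.5803, 0.1924, 0.073]
tcp_rot: [0.97, 0.243, 0.0, -0.0]
contact_force: [0.8, -1.0, 1.4]
opening: -0.0002
t: 6.97
tcp_pos: [0.5808, 0.1926, 0.0709]
tcp_rot: [0.97, 0.242, 0.001, -0.0]
contact_force: [-0.2, -0.5, 3.2]
opening: -0.0
t: 7.13
tcp_pos: [0.5801, 0.1923, 0.0683]
tcp_rot: [0.97, 0.243, -0.0, 0.0]
contact_force: [-0.6, -0.6, -0.3]
opening: 0.0
t: 7.3
tcp_pos: [0.58, 0.1922, 0.0663]
tcp_rot: [0.97, 0.243, -0.0, 0.0]
contact_force: [-0.5, -0.3, 2.9]
opening: 0.0002
```

It snapped over: the force fell to about 0 and then rose again. I'll lift away and check.

```bash
python3 -m jog '[0,0,0.001,0,-1,0,0,0.001,0,-1,0,0,-0.03,0,-1,0,0,-0.08,0,-1,0,0,-0.13,0,-1,0,0,-0.18,0,-1,-0.05,0,-0.19,0,-1,-0.1,0,-0.19,0,-1,-0.15,0,-0.19,0,-1,-0.18,0,-0.19,0,-1,-0.18,0,-0.19,0,-1,-0.18,0,-0.19,0,-1]'
python3 - <<'E'
from h import *
a=get_image("top");b=get_image("side")
cv2.imwrite("pics/f.png",np.hstack([cv2.resize(x,(400,400),interpolation=cv2.INTER_CUBIC) for x in(a[120:240,250:370],b[190:330,215:355])]))
for n,z in(("stain_red",0),("cover_box_0",0),("marker_black",.005)):
  for c in("top","side"): print(n,c,[at_z(cam(c),d["point"],z).round(4) for d in place_of(n,c)][:1])
E
```

```text
t: 8.3
tcp_pos: [0.46, 0.1284, 0.2088]
tcp_rot: [0.97, 0.242, -0.0, -0.0]
contact_force: [0.4, 0.0, 0.9]
opening: -0.0001
stain_red top [array([0.6271, 0.2988, 0.    ])]
stain_red side [array([0.6257, 0.3066, 0.    ])]
cover_box_0 top [array([0.6676, 0.2252, 0.    ])]
cover_box_0 side [array([0.6697, 0.2232, 0.    ])]
marker_black top [array([0.4921, 0.3239, 0.005 ])]
marker_black side [array([0.4921, 0.3227, 0.005 ])]
```

View pics/f.png

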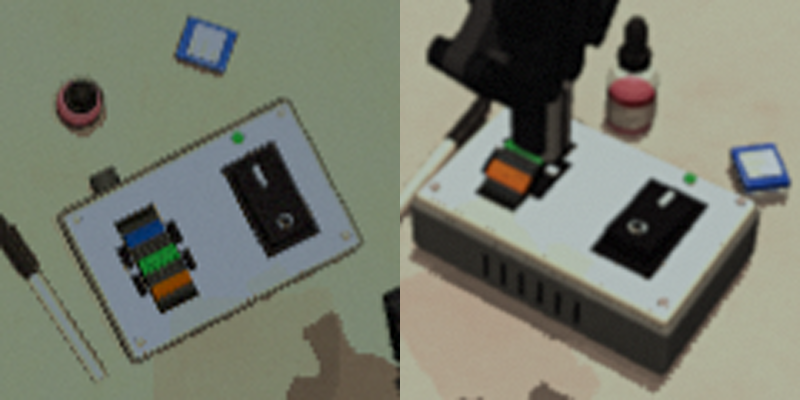

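Green sits between the marks (top view 160,260). The rocker's near end is now raised (side view 640,230), its far end is flush, and the things around the box are where they were.

```bash
python3 -m jog '[0,0,0,0,-1,0,0,0,0,-1]'; python3 -c "
from rig import order
print(order.job_done())"
```

```text
t: 8.87
tcp_pos: [0.4613, 0.129, 0.2087]
tcp_rot: [0.97, 0.243, -0.0, -0.0]
contact_force: [-0.3, -0.7, -0.4]
opening: -0.0
the job is handed in; nothing more can be done
None
```

The lamp wheel is one click on, with the green bar at the top, and the rocker is switched on. The job was handed in at about 8.9 s, with the hand lifted clear.

- **Wheel:** I pressed it about 4.5 mm down with the shut fingertips (up to about 8 N) and moved about 20 mm away from the robot. The wrist and top views afterwards show green between the white marks, with orange not reached.
- **Rocker:** I pressed the raised far end and it gave way at about 3 N, then the force fell to zero as it snapped over. The last pictures show its near end raised.
- **Surroundings:** The red bottle, cover-glass box and marker measure within about 7 mm of where they started, which is about the scatter of the measurements. I did not re-measure the iodine and green bottles at the end, but the hand passed above bottle height on its way in.

No check failed. The side view suggested I might be pressing the rocker a few millimetres off its centre line, but it still snapped over.

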